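# Shut the draught cover and zero the carat scale

## Task

Zero the weighing scale with its empty dish on the pan: with closed fingertips push the raised clear draught cover gently down until it is fully shut, then lightly press the zero key - the long bar-shaped one of the three keys on the front deck - all the way down and let go. Leave the two small keys, the dish and everything else on the counter untouched; nothing is to be picked up.

Things in the scene. Friction and masses are not known exactly. Their poses are not given: they have to be found in the camera images.
- scale: Flat grey weighing scale, 260 (x) x 204 (y) mm, level deck 55 mm above the counter, immovable. Origin: centre of its underside. +x points from its front (display, keys; nearest the robot) to its rear (hinge), +y to its left, z up. The three keys stand in a row at x = -100 mm, y = -56, 0, +56 mm; which is where differs from start to start. A flush display lies between keys and cover.
- cover (a joint): Opening angle of the draught cover, rad: 0 = fully shut on the deck, grows as its front edge rises (at most 1.2); starts part-way open, 0.4 to 0.8. The stiff hinge holds it wherever it is left; some 1 to 3 N down on its front part moves it. At 0 it stops on a firm stop, so come down the last few mm slowly.
- cover_hinge (a point): Middle of the cover's hinge line, at the rear of the scale: 125 mm behind the scale's origin (+x), 56 mm above the counter. The hinge line runs along the scale's y axis.
- cover_front (a point): Middle of the front top edge of the cover; moves with it. The cover is a clear hood with black edges, 145 mm from hinge to front, 170 mm wide, 48 mm high; shut, this point lies 145 mm in front of and 48 mm above the hinge line (104 mm above the counter, scale x = -20 mm). A black finger tab, 60 mm wide, 4 mm thick, sticks out 18 mm forward from here, flush with the flat top face.
- zero_key_top (a point): Centre of the top face of the zero key: white bar with round ends, 44 mm long along the scale's y, 16 mm wide; its top is 65 mm above the counter when up. The nearest small key is 25 mm or more from its end.
- zero_key (a joint): Travel of the zero key, m: 0 = up, 0.005 = all the way down (vertical). Springs back by itself; 1.5 N starts it, 4 N holds it fully down.
- round_key_top (a point): Centre of the top face of the small round white key, 18 mm across, 65 mm above the counter; not to be pressed.
- round_key (a joint): Travel of the round key, m, 0 = up; must stay up.
- square_key_top (a point): Centre of the top face of the small square white key, 17 mm wide, 65 mm above the counter; not to be pressed.
- square_key (a joint): Travel of the square key, m, 0 = up; must stay up.
- pan (a point): Centre of the top of the round steel weighing pan, 90 mm across, 65 mm above the counter, 45 mm behind the scale's origin, under the cover.
- dish: Empty round aluminium dish, 62 mm across and 14 mm high, standing loose on the pan; origin: centre of its underside. Stays there.
- bangle_wide: Green stone bangle lying left of the scale, 76 mm across, 12 mm high; origin: centre of its underside. Leave alone.
- bangle_slim: White stone bangle lying in front of the scale, to its left, 68 mm across, 8 mm high; origin: centre of its underside. Leave alone.
- loupe: Folding steel loupe lying left of the key deck, about 58 x 26 mm, 18 mm high; origin under its round eyepiece. Leave alone.
- teacup: White tea cup right of the scale, 68 mm across, 52 mm high; origin: centre of its underside. Leave alone.
- pebble: Green polished stone right of the key deck, 48 mm across, 23 mm high; origin: centre of its underside. Leave alone.
- tweezers: Steel tweezers lying in front of the scale, 142 mm long, 8 mm high; origin: middle of its underside. Leave alone.

How it is judged:
By the outcome, as a careful person would: the job done as asked, in the order asked, and still so for the second after the job is handed in, with the robot touching nothing.
It also fails if it takes over 40 s, if anything falls off the work surface, if the arm or the gripper's body presses on something with over 40 N, if the wrist force passes 120 N, or if a joint passes its speed limit or range.

## Robot

A 7-joint arm with a two-finger parallel gripper is mounted at the origin on the work surface. World frame = base frame: x ahead of the robot, y to its left, z up, the work surface at z = 0. Lengths are in m, angles in rad, forces in N, time in s.
With the tool pointing down it reaches from about 0.4 to 0.875 m from the base axis. Payload 19.3 kg.
Tool frame: the origin (TCP) lies at the very end of the fingers, on their centre line; the grasp point (between the pads) lies 19 mm behind it (bot.pinch_z is the distance from the TCP to the grasp point, in m); y points along the fingers, x is the direction in which the jaws open and shut, and the axes are right-handed (so a half turn about y gives the same grasp; the last joint's range is limited). The gripper opens to 85 mm and grips with 20 to 120 N. Pads are 22 mm wide; open, the fingers measure 114 mm over their backs; the gripper's body (76 mm by 85 mm) begins 54 mm behind the grasp point. The pads swing forward as they close: fully open they stand 13 mm farther back than shut.
Start: joints at [-1.29, 0.521, -0.036, 1.599, 0.021, 1.021, -0.113], TCP at [0.215, 0.587, 0.231] pointing down, gripper open.
Joint ranges: [-2.91, 2.91], [-0.3, 2.13], [-1.5, 1.42], [0.17, 2.43], [-1.26, 4.41], [0.16, 1.93], [-2.52, 2.52]. Speed limits (rad/s): [1.89, 1.89, 2.39, 2.39, 3.01, 3.01, 3.01].

## Interface

Orientations are given as [roll, pitch, yaw] about the fixed x, y, z axes, in that order (R = Rz(yaw) Ry(pitch) Rx(roll)).
In Python, from workcell import bot gives the robot as it stands. The module is installed in compiled form; this text tells all that it offers.
- The arm moves only by the tool arm_command, never from a script. Its argument "moves" is a list of rows, each an object of numbers: "rx", "ry", "rz": the turn, a rotation vector about the tool's x, y, z in rad; "x", "y", "z": the shift along the tool's x, y, z in cm; "gripper": the opening, from -1 (shut) to 1 (fully open). In form: [{"rx": .., "ry": .., "rz": .., "x": .., "y": .., "z": .., "gripper": ..}, ...]. A call has 1 to 5 rows; each row is the pose to reach, as a shift and turn from the pose commanded when the call began, along the tool's axes at that moment; what a row does not reach only later rows make up. A row lasts 1/12 s, in which the tool goes at most 41.7 mm and 7.16 degrees, less where a joint would pass 70% of its speed; a pose out of reach is approached as far as the arm can. A call with a gripper value outside its range is refused whole. The fingers move at their own pace and stop on an object; "squeeze" is the grip in N (left out, the last holds). Time passes only in rows, so rows that repeat a pose let the fingers close. It gives the time, the measured TCP pose, the force and the opening at its end, in the units of the state.
- bot.observe(): the state, without advancing time (a new reading comes with each control period).
- bot.grab_frame(name): name is "scene" or "top" or "wrist"; returns (picture, depth): 384x512x3 uint8, red, green, blue; 384x512 float32, m along the optical axis (not along the pixel's ray), 0 where there is no reading.
- bot.camera_model(name): a dict with "vfov" (degrees; the focal length in pixels is half the picture's height over the tangent of half this angle, whatever the lens; pixels are square), "cx", "cy" (the principal point, pixels), "extrinsics" (4x4, takes a point from camera to world coordinates); the wrist camera has in their place "mount" (4x4, takes a point from camera to tool coordinates, whose origin is the TCP and whose axes are the tool frame's). Camera axes: x right, y down, z forward; pixel columns grow to the right and rows downward; lengths in m; the calibration is good to about 2 mm. A picture is of the moment at which its call begins: read the wrist's pose just before it. camera_model takes no time and is no camera call.
- bot.job_done(): hands the job in, once; it reports no verdict.
Trained networks look in the newest picture that a camera, given by its name, has taken for a name from the list of things; names that differ only in an ending like _2 or _b are one class to them, and where a whole thing is asked for, a point or a joint stands for the part that bears it (a point fixed in the world has none). Each returns a list of dicts, best first, with "p" (0 to 1); they miss things now and then, are a little off and sometimes report something else, mostly with a low value. They report only what shows in the picture. A call takes as long as a camera call.
- bot.spot_in(name, camera): "box" ([left, top, right, bottom] in pixels, round what is visible of it).
- bot.masks_of(name, camera): "mask" (384x512 bool, what is visible of it) and "box" ([left, top, right, bottom] in pixels, round what is visible of it).
The state is a dict: "clock": time; "qpos": joint angles; "qd": joint speeds; "joint_efforts": joint torques, N m; "position": TCP position; "tool_rot": TCP orientation; "force": force on the tool from outside, world axes, zero at the start; "moment": the same for the moment, N m; "grip_width": finger opening in m.
Only numpy, scipy, OpenCV 4.12 (cv2) and the standard library are available. Lean on these libraries where they do the work, as an engineer would, in place of code of your own. Each camera call takes 0.05 s, during which the arm holds its last target.

## Working session

There is one attempt and no reset: what is moved stays moved. The work goes in short steps, Python scripts to look and compute and a tool call to move; the robot and the scene stay as the last step left them, time stands still between calls to the robot, and variables do not carry over. Pictures are saved under pics/ and viewed, and the job is handed in when it is done.

Besides the shell and the picture viewer there is one more tool, called after "Emit:" by a JSON object that holds its "api" and its "payload", one argument or row to a line. arm_command: Moves the arm, as the interface text tells. Its arguments: {"type":"object","properties":{"moves":{"type":"array"},"squeeze":{"type":"number"}},"required":["moves"]}

```bash
mkdir -p pics
cat > h.py <<'E'
import numpy as np,cv2
from workcell import bot
from scipy.spatial.transform import Rotation as R
def K(m): 
    f=192/np.tan(np.radians(m['vfov'])/2); return f,m['cx'],m['cy']
def ext(n,st=None):
    m=bot.camera_model(n)
    if 'extrinsics' in m: return np.array(m['extrinsics'])
    st=st or bot.observe(); T=np.eye(4); T[:3,:3]=R.from_euler('xyz',st['tool_rot']).as_matrix(); T[:3,3]=st['position']
    return T@np.array(m['mount'])
def cloud(n,d,E):
    f,cx,cy=K(bot.camera_model(n)); v,u=np.mgrid[:384,:512]
    P=np.stack([(u-cx)/f*d,(v-cy)/f*d,d],-1); return P@E[:3,:3].T+E[:3,3]
def proj(n,p,E):
    f,cx,cy=K(bot.camera_model(n)); q=(np.asarray(p)-E[:3,3])@E[:3,:3]
    return np.stack([q[...,0]/q[...,2]*f+cx,q[...,1]/q[...,2]*f+cy],-1)
def save(n,img): cv2.imwrite('pics/'+n,img[...,::-1])
E
python3 - <<'E'
from h import *
o=bot.observe(); print(o)
for n in ['scene','top']:
    m=bot.camera_model(n); print(n,m)
    im,d=bot.grab_frame(n); save(n+'0.png',im); np.savez(n+'0.npz',im=im,d=d)
    C=cloud(n,d,ext(n))
    for t in ['scale','zero_key_top','round_key_top','square_key_top','cover_front','pan','dish']:
        for r in bot.masks_of(t,n)[:2]:
            mk=r['mask']&(d>0); print(n,t,round(r['p'],2),np.round(r['box']),np.round(np.median(C[mk],0),4) if mk.any() else None)
E
```

```text
{'clock': 0.0, 'qpos': array([-1.29022271,  0.52198947, -0.03633948,  1.59999585,  0.0211995 ,
        1.02109336, -0.11280687]), 'qd': array([ 7.38112794e-05,  7.18577149e-04, -9.10830768e-04,  6.95235493e-04,
        4.03568912e-04, -1.12731338e-04,  1.46983090e-03]), 'joint_efforts': array([ 4.02923270e-04, -9.27095532e+01,  1.97983302e+00, -3.69929123e+01,
        1.78451330e-02,  8.22782546e-03, -2.32129921e-06]), 'position': array([0.21467924, 0.58662199, 0.23074524]), 'tool_rot': array([-1.57086821e+00,  1.09871663e-03,  1.22001582e+00]), 'force': array([-0.60831554,  0.05741812, -0.48551009]), 'moment': array([0.07255429, 0.00596081, 0.00399043]), 'grip_width': 0.08524198846527292}
scene {'vfov': 51.33511831892449, 'cx': 253.7779317006075, 'cy': 195.17759405611739, 'extrinsics': array([[ 0.79138012,  0.42267042, -0.44166414,  0.95328545],
       [ 0.61128995, -0.5394624 ,  0.5790552 , -0.52032597],
       [ 0.0064883 , -0.72823763, -0.685294  ,  0.74002232],
       [ 0.        ,  0.        ,  0.        ,  1.        ]])}
scene scale 0.87 [170. 190. 327. 322.] [ 0.653  -0.1273 
[... 544 characters left out ...]
 316.] [ 0.6524 -0.1269  0.1053]
scene pan 0.72 [238. 196. 254. 210.] [0.4754 0.0597 0.0162]
top {'vfov': 42.83723451691899, 'cx': 261.91848820987815, 'cy': 193.2661276064421, 'extrinsics': array([[-0.06774122, -0.97441581,  0.21430108,  0.31047661],
       [-0.99770042,  0.06664146, -0.01236088,  0.04605533],
       [-0.0022367 , -0.21464562, -0.97668944,  1.15478906],
       [ 0.        ,  0.        ,  0.        ,  1.        ]])}
top scale 0.93 [259.  99. 364. 235.] [ 0.6023 -0.0753  0.0596]
top square_key_top 0.38 [266. 101. 355. 169.] [ 0.6537 -0.0738  0.142 ]
top cover_front 0.71 [265. 102. 354. 172.] [ 0.6531 -0.0736  0.142 ]
top pan 0.94 [258. 101. 362. 237.] [ 0.6023 -0.0751  0.0594]
```

View images.

Run:
```python
from h import *
a=np.load('scene0.npz')['im'][170:340,140:350]; save('sc_crop.png',cv2.resize(a,None,fx=3.5,fy=3.5,interpolation=cv2.INTER_CUBIC))
a=np.load('top0.npz')['im'][80:260,230:400]; save('top_crop.png',cv2.resize(a,None,fx=3.3,fy=3.3,interpolation=cv2.INTER_CUBIC))
```

```text
(no output)
```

View pics/scene0.png

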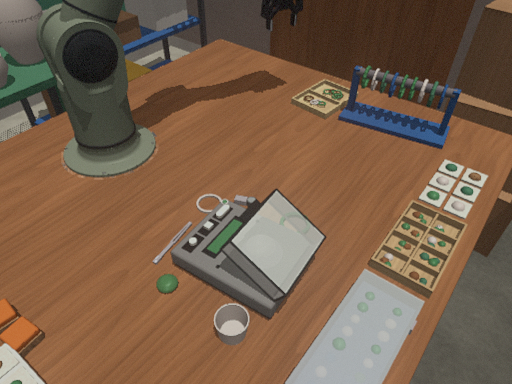

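```bash
ls pics
```

```text
sc_crop.png
scene0.png
top0.png
top_crop.png
```

View pics/sc_crop.png

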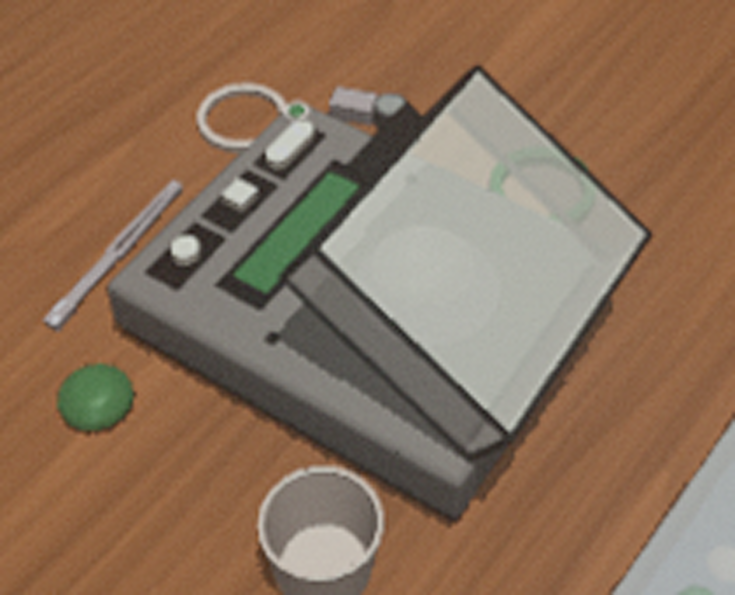

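View pics/top_crop.png

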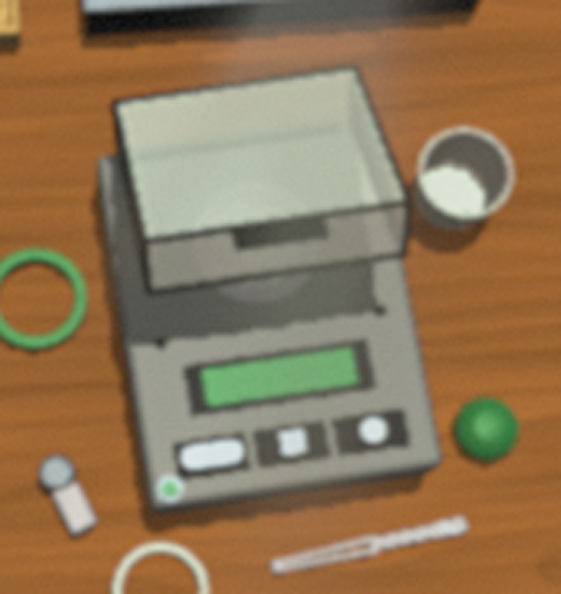

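Run:
```python
from h import *
def ray(n,uv,z):
    f,cx,cy=K(bot.camera_model(n)); E=ext(n); d=E[:3,:3]@np.array([(uv[0]-cx)/f,(uv[1]-cy)/f,1]); s=(z-E[2,3])/d[2]; return E[:3,3]+s*d
pt={}
for n,off,s,ks in [('top',(230,80),3.3,[(212,453),(292,441),(373,429)]),('scene',(140,170),3.5,[(291,143),(240,192),(185,248)])]:
    im=np.load(n+'0.npz')['im']; d=np.load(n+'0.npz')['d']; C=cloud(n,d,ext(n))
    for k in ks:
        uv=np.array(k)/s-0.5+np.array(off)+0.0
        u,v=np.round(uv).astype(int)
        print(n,uv.round(1),ray(n,uv,.065).round(4),C[v,u].round(4))
    # cover plane
    from scipy.optimize import least_squares
im=np.load('top0.npz')
d=im['d'];C=cloud('top',d,ext('top'))
a=[(x,y) for x,y in [(160,120),(250,120),(320,100),(170,200),(260,190),(370,190),(140,110),(345,80),(155,225),(395,195),(280,230),(280,238)]]
for x,y in a:
    u,v=int(round(x/3.3+230-.5)),int(round(y/3.3+80-.5)); print(x,y,C[v,u].round(4))
d=np.load('scene0.npz')['d'];C=cloud('scene',d,ext('scene'))
print('scene')
for x,y in [(480,80),(640,235),(330,250),(505,425),(480,200),(420,260),(560,260),(400,180),(500,370)]:
    u,v=int(round(x/3.5+140-.5)),int(round(y/3.5+170-.5)); print(x,y,C[v,u].round(4))
```

```text
top [293.7 216.8] [ 0.4905 -0.0357  0.065 ] [ 0.4899 -0.0362  0.0655]
top [318.  213.1] [ 0.4951 -0.091   0.065 ] [ 0.4954 -0.091   0.065 ]
top [342.5 209.5] [ 0.4996 -0.1471  0.065 ] [ 0.4984 -0.1481  0.0651]
scene [222.6 210.4] [ 0.4923 -0.0369  0.065 ] [ 0.4924 -0.0358  0.0654]
scene [208.1 224.4] [ 0.4955 -0.0914  0.065 ] [ 0.4942 -0.0903  0.0644]
scene [192.4 240.4] [ 0.5005 -0.1479  0.065 ] [ 0.4993 -0.1478  0.0652]
160 120 [ 0.7151 -0.0155  0.1122]
250 120 [ 0.7088 -0.0757  0.1176]
320 100 [ 0.7223 -0.1252  0.1114]
170 200 [ 0.6442 -0.0154  0.1532]
260 190 [ 0.646  -0.0735  0.1561]
370 190 [ 0.639  -0.1449  0.1622]
140 110 [ 0.7269 -0.0029  0.1029]
345 80 [ 0.7389 -0.1462  0.1031]
155 225 [ 0.6239 -0.0029  0.1632]
395 195 [ 0.6321 -0.1584  0.1666]
280 230 [ 0.613  -0.0816  0.1736]
280 238 [ 0.6042 -0.08    0.1812]
scene
480 80 [6.175e-01 5.000e-04 1.685e-01]
640 235 [0.7316 0.0095 0.0974]
330 250 [ 0.6315 -0.1579  0.1675]
505 425 [ 0.7445 -0.1512  0.1003]
480 200 [ 0.6626 -0.0613  0.1434]
420 260 [ 0.6631 -0.1188  0.1453]
560 260 [ 0.7115 -0.0473  0.1133]
400 180 [ 0.6283 -0.0927  0.1649]
500 370 [ 0.7248 -0.1302  0.1103]
```

```bash
cat >> h.py <<'E'
def go(p,yaw=None):
    s=bot.observe(); M=R.from_euler('xyz',s['tool_rot'])
    t=M.inv().apply(np.array(p)-s['position'])*100
    out=t.round(2)
    if yaw is not None: 
        print('turn',(M.inv()*R.from_euler('xyz',[-np.pi/2,0,yaw])).as_rotvec().round(4))
    print('shift cm',out,'pos',s['position'].round(4),'rot',s['tool_rot'].round(4),'F',s['force'].round(2),'t',s['clock'],'w',s['grip_width'])
E
python3 - <<'E'
from h import *
P=[]
for n in ['top','scene']:
    d=np.load(n+'0.npz')['d'];C=cloud(n,d,ext(n))[d>0]; P.append(C)
C=np.concatenate(P)
h=C[(C[:,2]>.05)&(C[:,2]<.6)&(C[:,0]>.15)]
g={}
for x,y,z in h:
    k=(round(x/.1)*.1,round(y/.1)*.1); g[k]=max(g.get(k,0),z)
for k in sorted(g): print(np.round(k,1),round(g[k],3),end='; ')
print()
go([0.63,-0.078,0.23],1.648)
E
```

```text
[0.2 0.5] 0.343; [0.2 0.6] 0.338; [0.2 0.7] 0.309; [0.2 1.3] 0.158; [0.3 0.6] 0.313; [0.3 1.3] 0.177; [0.4 1.3] 0.196; [ 0.5 -0.5] 0.052; [ 0.5 -0.2] 0.068; [ 0.5 -0.1] 0.071; [0.5 0. ] 0.069; [0.5 0.6] 0.177; [0.5 0.7] 0.175; [0.5 1.3] 0.217; [0.5 1.4] 0.204; [0.5 1.5] 0.184; [0.5 1.6] 0.156; [0.5 1.7] 0.13; [0.5 1.8] 0.104; [0.5 1.9] 0.088; [ 0.6 -0.6] 0.052; [ 0.6 -0.5] 0.053; [ 0.6 -0.2] 0.177; [ 0.6 -0.1] 0.184; [0.6 0. ] 0.177; [0.6 0.6] 0.178; [0.6 0.7] 0.177; [0.6 1.3] 0.207; [0.6 1.4] 0.209; [0.6 1.5] 0.167; [0.6 1.6] 0.151; [0.6 1.7] 0.137; [0.6 1.8] 0.1; [0.6 1.9] 0.1; [ 0.7 -0.6] 0.053; [ 0.7 -0.5] 0.053; [ 0.7 -0.3] 0.058; [ 0.7 -0.2] 0.161; [ 0.7 -0.1] 0.157; [0.7 0. ] 0.153; [0.7 0.6] 0.177; [0.7 0.7] 0.178; [0.7 1.2] 0.25; [0.7 1.3] 0.251; [ 0.8 -0.4] 0.05; [ 0.8 -0.3] 0.054; [ 0.8 -0.2] 0.1; [ 0.8 -0.1] 0.101; [0.8 0. ] 0.054; [0.8 0.6] 0.169; [0.8 0.7] 0.172; [0.8 1.2] 0.25; [0.8 1.3] 0.249; [ 0.9 -0.4] 0.052; [ 0.9 -0.3] 0.054; [ 0.9 -0.2] 0.057; [ 0.9 -0.1] 0.056; [0.9 0. ] 0.056; [0.9 1.2] 0.076; [ 1.  -0.3] 0.053; [ 1.  -0.2] 0.054; [ 1.  -0.1] 0.052; [1. 0.] 0.054; 
turn [-0.     -0.4281 -0.    ]
shift cm [-48.17   0.13 -61.84] pos [0.2148 0.5869 0.2313] rot [-1.5708  0.      1.2199] F [-0.16 -0.33  0.65] t 0.8 w 0.08533919158263446
```

View pics/top0.png

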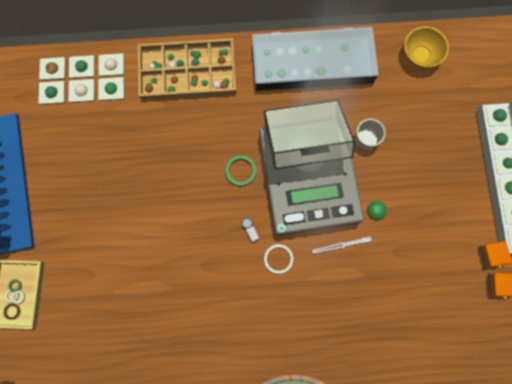

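The scale shows clearly in the top view (zero key leftmost, about pixel 294,217; cover front edge about y=160), and the corridor to it is clear.

Emit:
{"api": "arm_command", "payload": {
  "moves": [
    {"x": -48,"y": -1.5,"z": -62,"ry": -0.428,"gripper": -1},
    {"x": -48,"y": -1.5,"z": -62,"ry": -0.428,"gripper": -1},
    {"x": -48,"y": -1.5,"z": -62,"ry": -0.428,"gripper": -1},
    {"x": -48,"y": -1.5,"z": -62,"ry": -0.428,"gripper": -1},
    {"x": -48,"y": -1.5,"z": -62,"ry": -0.428,"gripper": -1}
  ],
  "squeeze": 20
}}

```text
invalid input at $.moves[0]: expected keys rx, ry, rz, x, y, z, gripper
```

```bash
python3 -c "
from h import *
go([0.63,-0.078,0.24],1.648)"
```

```text
turn [-0.     -0.4281 -0.    ]
shift cm [-48.17  -0.87 -61.84] pos [0.2148 0.5869 0.2313] rot [-1.5708  0.      1.2199] F [-0.16 -0.33  0.65] t 0.8 w 0.08533919158263446
```

Emit:
{"api": "arm_command", "payload": {
  "moves": [
    {"rx": 0,"ry": -0.428,"rz": 0,"x": -48,"y": -1.5,"z": -62,"gripper": -1},
    {"rx": 0,"ry": -0.428,"rz": 0,"x": -48,"y": -1.5,"z": -62,"gripper": -1},
    {"rx": 0,"ry": -0.428,"rz": 0,"x": -48,"y": -1.5,"z": -62,"gripper": -1},
    {"rx": 0,"ry": -0.428,"rz": 0,"x": -48,"y": -1.5,"z": -62,"gripper": -1},
    {"rx": 0,"ry": -0.428,"rz": 0,"x": -48,"y": -1.5,"z": -62,"gripper": -1}
  ],
  "squeeze": 20
}}

```text
clock: 1.22
position: [0.3263, 0.4088, 0.2354]
tool_rot: [-1.571, -0.0, 1.652]
force: [2.2, 0.8, 0.4]
grip_width: 0.0256
```

```bash
python3 -c "
from h import *
go([0.63,-0.078,0.24],1.648)"
```

```text
turn [0.0002 0.0044 0.0002]
shift cm [-50.99  -0.46 -26.3 ] pos [0.3263 0.4088 0.2354] rot [-1.5710e+00 -2.0000e-04  1.6524e+00] F [2.2  0.79 0.35] t 1.2167 w 0.025591969426366556
```

Emit:
{"api": "arm_command", "payload": {
  "moves": [
    {"rx": 0,"ry": 0,"rz": 0,"x": -50,"y": -0.5,"z": -26,"gripper": -1},
    {"rx": 0,"ry": 0,"rz": 0,"x": -50,"y": -0.5,"z": -26,"gripper": -1},
    {"rx": 0,"ry": 0,"rz": 0,"x": -50,"y": -0.5,"z": -26,"gripper": -1},
    {"rx": 0,"ry": 0,"rz": 0,"x": -50,"y": -0.5,"z": -26,"gripper": -1},
    {"rx": 0,"ry": 0,"rz": 0,"x": -50,"y": -0.5,"z": -26,"gripper": -1}
  ]
}}

```text
clock: 1.63
position: [0.4364, 0.2319, 0.2375]
tool_rot: [-1.571, -0.0, 1.648]
force: [0.6, 1.8, -0.5]
grip_width: 0.0001
```

```bash
python3 -c "
from h import *
go([0.63,-0.078,0.24],1.648)"
```

```text
turn [0.0006 0.     0.0003]
shift cm [-32.39  -0.25 -16.91] pos [0.4364 0.2319 0.2375] rot [-1.5714e+00 -3.0000e-04  1.6480e+00] F [ 0.65  1.77 -0.47] t 1.6333 w 0.00012591140985474677
```

Emit:
{"api": "arm_command", "payload": {
  "moves": [
    {"rx": 0,"ry": 0,"rz": 0,"x": -32,"y": 0,"z": -16.8,"gripper": -1},
    {"rx": 0,"ry": 0,"rz": 0,"x": -32,"y": 0,"z": -16.8,"gripper": -1},
    {"rx": 0,"ry": 0,"rz": 0,"x": -32,"y": 0,"z": -16.8,"gripper": -1},
    {"rx": 0,"ry": 0,"rz": 0,"x": -32,"y": 0,"z": -16.8,"gripper": -1},
    {"rx": 0,"ry": 0,"rz": 0,"x": -32,"y": 0,"z": -16.8,"gripper": -1}
  ]
}}

```text
clock: 2.05
position: [0.5473, 0.0553, 0.2374]
tool_rot: [-1.571, -0.0, 1.648]
force: [0.9, 1.8, -0.3]
grip_width: 0.0
```

Emit:
{"api": "arm_command", "payload": {
  "moves": [
    {"rx": 0,"ry": 0,"rz": 0,"x": -11.9,"y": 0,"z": -6.2,"gripper": -1},
    {"rx": 0,"ry": 0,"rz": 0,"x": -11.9,"y": 0,"z": -6.2,"gripper": -1},
    {"rx": 0,"ry": 0,"rz": 0,"x": -11.9,"y": 0,"z": -6.2,"gripper": -1},
    {"rx": 0,"ry": 0,"rz": 0,"x": -11.9,"y": 0,"z": -6.2,"gripper": -1},
    {"rx": 0,"ry": 0,"rz": 0,"x": -11.9,"y": 0,"z": -6.2,"gripper": -1}
  ]
}}

```text
clock: 2.47
position: [0.6183, -0.0605, 0.2366]
tool_rot: [-1.571, 0.001, 1.643]
force: [-0.8, 0.6, -0.5]
grip_width: 0.0002
```

Run:
```python
from h import *
go([0.63,-0.0785,0.24],1.648)
s=bot.observe()
im,d=bot.grab_frame('wrist'); E=ext('wrist',s)
b=im.copy()
o=np.array([.595,-.0835]);ex=np.array([.997,.077]);ey=np.array([-.077,.997])
th=.528
def sc(x,y,z): return np.r_[o+x*ex+y*ey,z]
for p in [sc(-.1,.056,.065),sc(-.1,0,.065),sc(-.1,-.056,.065),sc(.125-.145*np.cos(th)+.048*np.sin(th),0,.056+.145*np.sin(th)+.048*np.cos(th))]:
    uv=proj('wrist',p,E); print(uv.round(1)); 
    if (uv>0).all() and uv[0]<512: cv2.circle(b,tuple(int(v) for v in uv),3,(255,0,0),1)
save('w1.png',b)
im,d=bot.grab_frame('scene'); save('s1.png',cv2.resize(im[100:340,120:400],None,fx=2.8,fy=2.4))
```

```text
turn [-0.0002 -0.0047 -0.0014]
shift cm [-1.88 -0.34 -1.04] pos [ 0.6183 -0.0605  0.2366] rot [-1.5706e+00  1.4000e-03  1.6433e+00] F [-0.79  0.61 -0.47] t 2.4667 w 0.00022704106714835248
[293.8  19.7]
[226.5  20. ]
[159.3  20.4]
[220.  205.1]
```

View pics/w1.png

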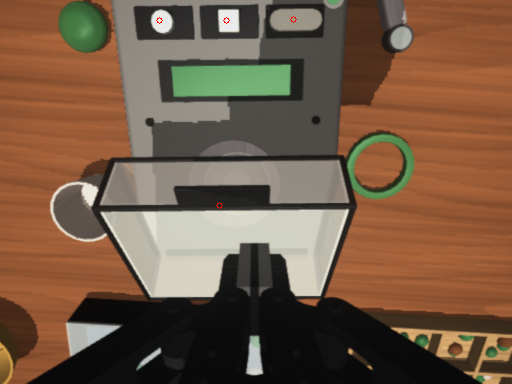

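View pics/s1.png

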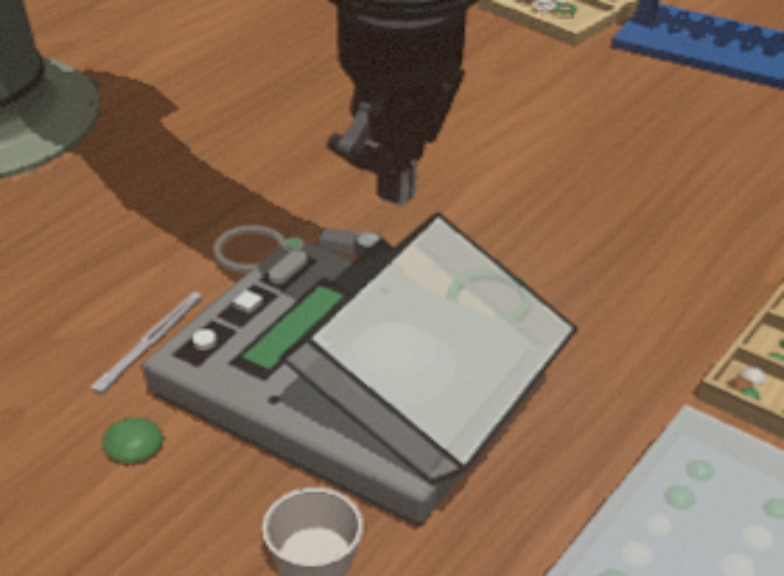

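Projected key centres and cover edge (red circles at 160/226/294, y≈20 and 220,205) sit on the image features, so the measured scale pose and cover angle (~0.53) are confirmed.

Run:
```python
from h import *
go([0.634,-0.0805,0.182],1.648)
for th in np.arange(.528,-.01,-.066):
    f=140*np.cos(th)-48*np.sin(th); print(round(th,3),'scale x',round(125-f+11,1),'z',round(56+140*np.sin(th)+48*np.cos(th),1))
```

```text
turn [-0.0005 -0.0006  0.0003]
shift cm [-2.52  5.48 -1.49] pos [ 0.6173 -0.0566  0.2368] rot [-1.5703e+00 -3.0000e-04  1.6474e+00] F [-1.06  0.94 -0.29] t 2.5667 w -5.15686080942098e-05
0.528 scale x 39.2 z 168.0
0.462 scale x 32.1 z 161.4
0.396 scale x 25.3 z 154.3
0.33 scale x 19.1 z 146.8
0.264 scale x 13.4 z 138.9
0.198 scale x 8.2 z 130.6
0.132 scale x 3.5 z 122.0
0.066 scale x -0.5 z 113.1
0.0 scale x -4.0 z 104.0
```

Emit:
{"api": "arm_command", "payload": {
  "moves": [
    {"rx": 0,"ry": 0,"rz": 0,"x": -2.5,"y": 1.0,"z": -1.5,"gripper": -1},
    {"rx": 0,"ry": 0,"rz": 0,"x": -2.5,"y": 3.0,"z": -1.5,"gripper": -1},
    {"rx": 0,"ry": 0,"rz": 0,"x": -2.5,"y": 4.5,"z": -1.5,"gripper": -1},
    {"rx": 0,"ry": 0,"rz": 0,"x": -2.5,"y": 5.4,"z": -1.5,"gripper": -1},
    {"rx": 0,"ry": 0,"rz": 0,"x": -2.5,"y": 5.4,"z": -1.5,"gripper": -1}
  ]
}}

```text
clock: 2.98
position: [0.6333, -0.0789, 0.1815]
tool_rot: [-1.568, -0.001, 1.65]
force: [0.2, -0.4, -0.1]
grip_width: 0.0003
```

Run:
```python
from h import *
go([0.634,-0.0805,0.168],1.648)
```

```text
turn [-0.0026  0.0016  0.0008]
shift cm [-0.16  1.35 -0.06] pos [ 0.6333 -0.0789  0.1815] rot [-1.5682e+00 -8.0000e-04  1.6496e+00] F [ 0.19 -0.44 -0.1 ] t 2.9833 w 0.00030946939778218126
```

Emit:
{"api": "arm_command", "payload": {
  "moves": [
    {"rx": 0,"ry": 0,"rz": 0,"x": 0,"y": 0.5,"z": 0,"gripper": -1},
    {"rx": 0,"ry": 0,"rz": 0,"x": 0,"y": 0.9,"z": 0,"gripper": -1},
    {"rx": 0,"ry": 0,"rz": 0,"x": 0,"y": 1.2,"z": 0,"gripper": -1},
    {"rx": 0,"ry": 0,"rz": 0,"x": 0,"y": 1.5,"z": 0.1,"gripper": -1},
    {"rx": 0,"ry": 0,"rz": 0,"x": 0,"y": 1.8,"z": 0.4,"gripper": -1}
  ]
}}

```text
clock: 3.4
position: [0.6306, -0.0805, 0.1653]
tool_rot: [-1.572, 0.0, 1.648]
force: [0.4, 0.4, 1.7]
grip_width: -0.0005
```

Emit:
{"api": "arm_command", "payload": {
  "moves": [
    {"rx": 0,"ry": 0,"rz": 0,"x": 0,"y": 0.3,"z": 0.3,"gripper": -1},
    {"rx": 0,"ry": 0,"rz": 0,"x": 0,"y": 0.6,"z": 0.6,"gripper": -1},
    {"rx": 0,"ry": 0,"rz": 0,"x": 0,"y": 0.9,"z": 0.9,"gripper": -1},
    {"rx": 0,"ry": 0,"rz": 0,"x": 0,"y": 1.2,"z": 1.1,"gripper": -1},
    {"rx": 0,"ry": 0,"rz": 0,"x": 0,"y": 1.5,"z": 1.3,"gripper": -1}
  ]
}}

```text
clock: 3.82
position: [0.6171, -0.0818, 0.1499]
tool_rot: [-1.571, 0.0, 1.648]
force: [-0.1, -0.4, 1.5]
grip_width: -0.0002
```

Emit:
{"api": "arm_command", "payload": {
  "moves": [
    {"rx": 0,"ry": 0,"rz": 0,"x": 0,"y": 0.3,"z": 0.25,"gripper": -1},
    {"rx": 0,"ry": 0,"rz": 0,"x": 0,"y": 0.6,"z": 0.5,"gripper": -1},
    {"rx": 0,"ry": 0,"rz": 0,"x": 0,"y": 0.9,"z": 0.7,"gripper": -1},
    {"rx": 0,"ry": 0,"rz": 0,"x": 0,"y": 1.2,"z": 0.9,"gripper": -1},
    {"rx": 0,"ry": 0,"rz": 0,"x": 0,"y": 1.5,"z": 1.1,"gripper": -1}
  ]
}}

```text
clock: 4.23
position: [0.6062, -0.0826, 0.1348]
tool_rot: [-1.571, 0.0, 1.648]
force: [0.2, -1.2, 1.8]
grip_width: 0.0004
```

Emit:
{"api": "arm_command", "payload": {
  "moves": [
    {"rx": 0,"ry": 0,"rz": 0,"x": 0,"y": 0.3,"z": 0.2,"gripper": -1},
    {"rx": 0,"ry": 0,"rz": 0,"x": 0,"y": 0.6,"z": 0.4,"gripper": -1},
    {"rx": 0,"ry": 0,"rz": 0,"x": 0,"y": 0.9,"z": 0.5,"gripper": -1},
    {"rx": 0,"ry": 0,"rz": 0,"x": 0,"y": 1.2,"z": 0.6,"gripper": -1},
    {"rx": 0,"ry": 0,"rz": 0,"x": 0,"y": 1.5,"z": 0.7,"gripper": -1}
  ]
}}

```text
clock: 4.65
position: [0.5993, -0.083, 0.1198]
tool_rot: [-1.571, -0.0, 1.648]
force: [-0.7, -0.0, 1.4]
grip_width: -0.0002
```

Emit:
{"api": "arm_command", "payload": {
  "moves": [
    {"rx": 0,"ry": 0,"rz": 0,"x": 0,"y": 0.2,"z": 0.1,"gripper": -1},
    {"rx": 0,"ry": 0,"rz": 0,"x": 0,"y": 0.4,"z": 0.2,"gripper": -1},
    {"rx": 0,"ry": 0,"rz": 0,"x": 0,"y": 0.6,"z": 0.3,"gripper": -1},
    {"rx": 0,"ry": 0,"rz": 0,"x": 0,"y": 0.8,"z": 0.4,"gripper": -1},
    {"rx": 0,"ry": 0,"rz": 0,"x": 0,"y": 1.0,"z": 0.5,"gripper": -1}
  ]
}}

```text
clock: 5.07
position: [0.5945, -0.0834, 0.11]
tool_rot: [-1.571, 0.0, 1.648]
force: [-0.0, -0.7, 1.0]
grip_width: -0.0002
```

Emit:
{"api": "arm_command", "payload": {
  "moves": [
    {"rx": 0,"ry": 0,"rz": 0,"x": 0,"y": 0.1,"z": 0.05,"gripper": -1},
    {"rx": 0,"ry": 0,"rz": 0,"x": 0,"y": 0.2,"z": 0.1,"gripper": -1},
    {"rx": 0,"ry": 0,"rz": 0,"x": 0,"y": 0.25,"z": 0.1,"gripper": -1},
    {"rx": 0,"ry": 0,"rz": 0,"x": 0,"y": 0.3,"z": 0.15,"gripper": -1},
    {"rx": 0,"ry": 0,"rz": 0,"x": 0,"y": 0.35,"z": 0.15,"gripper": -1}
  ]
}}

```text
clock: 5.48
position: [0.5929, -0.0836, 0.1066]
tool_rot: [-1.571, 0.0, 1.648]
force: [-0.7, -0.2, 1.1]
grip_width: 0.0
```

Now slow, half-millimetre rows.

Emit:
{"api": "arm_command", "payload": {
  "moves": [
    {"rx": 0,"ry": 0,"rz": 0,"x": 0,"y": 0.05,"z": 0.02,"gripper": -1},
    {"rx": 0,"ry": 0,"rz": 0,"x": 0,"y": 0.1,"z": 0.04,"gripper": -1},
    {"rx": 0,"ry": 0,"rz": 0,"x": 0,"y": 0.15,"z": 0.06,"gripper": -1},
    {"rx": 0,"ry": 0,"rz": 0,"x": 0,"y": 0.2,"z": 0.08,"gripper": -1},
    {"rx": 0,"ry": 0,"rz": 0,"x": 0,"y": 0.22,"z": 0.08,"gripper": -1}
  ]
}}

```text
clock: 5.9
position: [0.5921, -0.0836, 0.1044]
tool_rot: [-1.571, 0.0, 1.648]
force: [-0.6, -0.2, 1.4]
grip_width: -0.0002
```

Emit:
{"api": "arm_command", "payload": {
  "moves": [
    {"rx": 0,"ry": 0,"rz": 0,"x": 0,"y": 0.03,"z": 0,"gripper": -1},
    {"rx": 0,"ry": 0,"rz": 0,"x": 0,"y": 0.06,"z": 0,"gripper": -1},
    {"rx": 0,"ry": 0,"rz": 0,"x": 0,"y": 0.06,"z": 0,"gripper": -1}
  ]
}}

```text
clock: 6.15
position: [0.5922, -0.0837, 0.1041]
tool_rot: [-1.571, 0.0, 1.648]
force: [-1.6, -0.1, 5.6]
grip_width: -0.0002
```

Emit:
{"api": "arm_command", "payload": {
  "moves": [
    {"rx": 0,"ry": 0,"rz": 0,"x": 0,"y": 0.03,"z": 0,"gripper": -1},
    {"rx": 0,"ry": 0,"rz": 0,"x": 0,"y": 0.03,"z": 0,"gripper": -1},
    {"rx": 0,"ry": 0,"rz": 0,"x": 0,"y": 0.03,"z": 0,"gripper": -1}
  ]
}}

```text
clock: 6.4
position: [0.5922, -0.0836, 0.104]
tool_rot: [-1.571, -0.0, 1.648]
force: [-4.4, -0.3, 10.4]
grip_width: -0.0005
```

Emit:
{"api": "arm_command", "payload": {
  "moves": [
    {"rx": 0,"ry": 0,"rz": 0,"x": 0,"y": -0.2,"z": 0,"gripper": -1},
    {"rx": 0,"ry": 0,"rz": 0,"x": 0,"y": -1,"z": 0,"gripper": -1},
    {"rx": 0,"ry": 0,"rz": 0,"x": 0,"y": -3,"z": 0,"gripper": -1},
    {"rx": 0,"ry": 0,"rz": 0,"x": 0,"y": -6,"z": 0,"gripper": -1},
    {"rx": 0,"ry": 0,"rz": 0,"x": 0,"y": -6,"z": 0,"gripper": -1}
  ]
}}

```text
clock: 6.82
position: [0.5944, -0.084, 0.1687]
tool_rot: [-1.577, 0.001, 1.648]
force: [0.7, 0.2, -0.1]
grip_width: 0.0003
```

Run:
```python
from h import *
s=bot.observe()
im,d=bot.grab_frame('wrist'); E=ext('wrist',s); np.savez('w2.npz',im=im,d=d)
go([0.4914,-0.0360,0.085],1.648)
C=cloud('wrist',d,E)
b=im.copy()
o=np.array([.595,-.0835]);ex=np.array([.997,.077]);ey=np.array([-.077,.997])
def sc(x,y,z): return np.r_[o+x*ex+y*ey,z]
for p in [sc(-.1,.056,.065),sc(-.1,0,.065),sc(-.1,-.056,.065),sc(-.02,0,.104),sc(-.02,.085,.104),sc(-.02,-.085,.104)]:
    uv=proj('wrist',p,E); print(uv.round(1)); cv2.circle(b,tuple(int(v) for v in uv),3,(255,0,0),1)
save('w2.png',b)
im,d=bot.grab_frame('scene'); save('s2.png',cv2.resize(im[100:340,120:400],None,fx=2.8,fy=2.4))
C=cloud('scene',d,ext('scene'))
for s in [(-.01,-.07),(.03,-.07),(.06,-.07),(.10,-.05)]:
    uv=proj('scene',sc(*s,.104),ext('scene')); print(s,C[int(uv[1]+.5),int(uv[0]+.5)].round(4))
```

```text
turn [ 0.0047 -0.0002 -0.0006]
shift cm [5.56 8.11 9.87] pos [ 0.5937 -0.0838  0.1666] rot [-1.5755e+00  6.0000e-04  1.6478e+00] F [ 0.47  0.02 -0.27] t 6.8667 w 0.000119387005454494
[336.8  46.3]
[252.7  46.3]
[168.7  46.3]
[252.6 178.5]
[386.3 178.5]
[119.1 178.5]
(-0.01, -0.07) [ 0.5911 -0.1561  0.1054]
(0.03, -0.07) [ 0.6303 -0.1499  0.1042]
(0.06, -0.07) [ 0.6593 -0.1482  0.1035]
(0.1, -0.05) [ 0.6987 -0.126   0.1029]
```

View pics/w2.png

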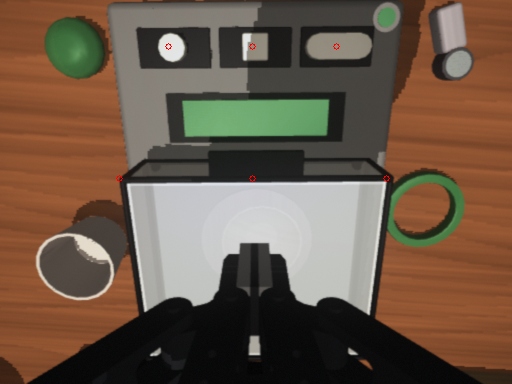

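View pics/s2.png

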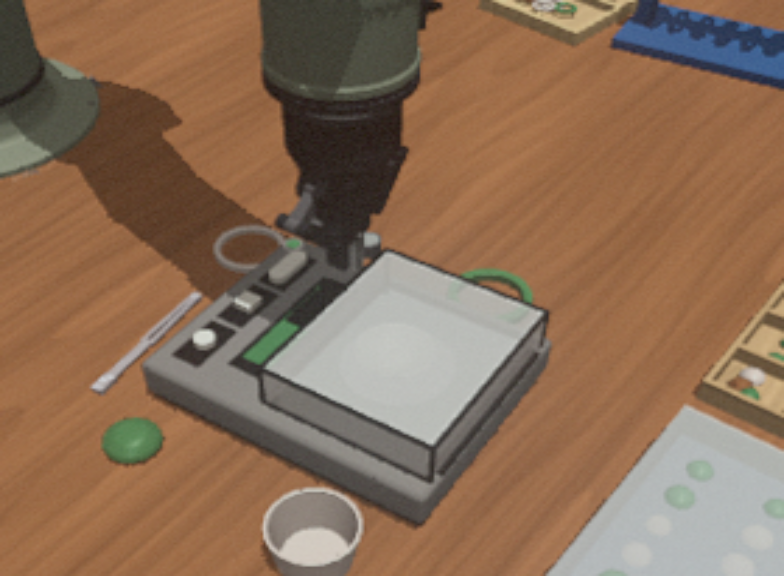

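The cover lies shut: its top is level at 0.103–0.105 m in depth, front edge at the predicted row (178) of the wrist view. Next comes the zero key at (337,46).

Emit:
{"api": "arm_command", "payload": {
  "moves": [
    {"rx": 0,"ry": 0,"rz": 0,"x": 5.6,"y": 0,"z": 10,"gripper": -1},
    {"rx": 0,"ry": 0,"rz": 0,"x": 5.6,"y": 0,"z": 10,"gripper": -1},
    {"rx": 0,"ry": 0,"rz": 0,"x": 5.6,"y": 0,"z": 10,"gripper": -1},
    {"rx": 0,"ry": 0,"rz": 0,"x": 5.6,"y": 0,"z": 10,"gripper": -1},
    {"rx": 0,"ry": 0,"rz": 0,"x": 5.6,"y": 0,"z": 10,"gripper": -1}
  ]
}}

```text
clock: 7.33
position: [0.4871, -0.0348, 0.1635]
tool_rot: [-1.57, -0.0, 1.649]
force: [0.8, 0.1, -0.0]
grip_width: -0.0001
```

Run:
```python
from h import *
s=bot.observe(); im,d=bot.grab_frame('wrist'); save('w3.png',im)
go([0.4914,-0.0360,0.080],1.648)
```

```text
turn [ 0.      0.0005 -0.0001]
shift cm [-0.09  8.35 -0.31] pos [ 0.4882 -0.0354  0.1635] rot [-1.5708e+00  1.0000e-04  1.6485e+00] F [ 0.76  0.64 -0.31] t 7.3833 w -0.00021060481326240962
```

View pics/w3.png

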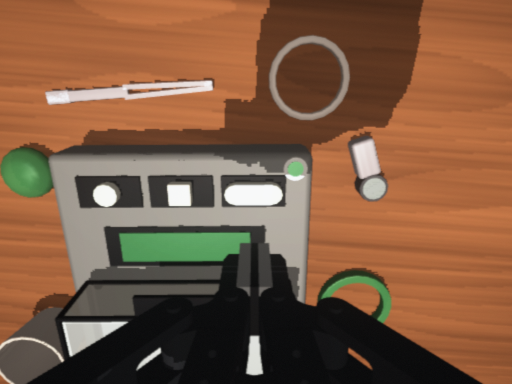

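Emit:
{"api": "arm_command", "payload": {
  "moves": [
    {"rx": 0,"ry": 0,"rz": 0,"x": 0,"y": 3,"z": -0.3,"gripper": -1},
    {"rx": 0,"ry": 0,"rz": 0,"x": 0,"y": 6,"z": -0.3,"gripper": -1},
    {"rx": 0,"ry": 0,"rz": 0,"x": 0,"y": 7.7,"z": -0.3,"gripper": -1},
    {"rx": 0,"ry": 0,"rz": 0,"x": 0,"y": 8.4,"z": -0.3,"gripper": -1},
    {"rx": 0,"ry": 0,"rz": 0,"x": 0,"y": 8.7,"z": -0.3,"gripper": -1}
  ]
}}

```text
clock: 7.8
position: [0.4911, -0.0357, 0.0752]
tool_rot: [-1.569, 0.0, 1.647]
force: [0.4, -0.9, 0.7]
grip_width: 0.0001
```

Run:
```python
from h import *
s=bot.observe(); im,d=bot.grab_frame('wrist'); save('w4.png',im)
go([0.4914,-0.0360,0.067],1.648)
```

```text
turn [-0.0012 -0.0005 -0.0001]
shift cm [-0.04  0.87 -0.01] pos [ 0.4913 -0.0356  0.0757] rot [-1.5696e+00  1.0000e-04  1.6475e+00] F [-0.81 -0.03 -0.08] t 7.85 w -0.00019640248985496416
```

View pics/w4.png

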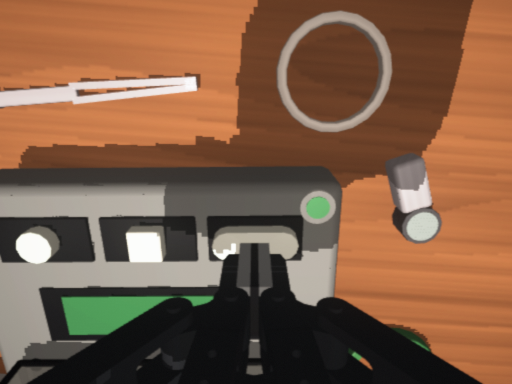

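Fingertips (254,245) are centred over the bar key (x 212–298, y≈240), well clear of the square key at 146.

Emit:
{"api": "arm_command", "payload": {
  "moves": [
    {"rx": 0,"ry": 0,"rz": 0,"x": 0,"y": 0.4,"z": 0,"gripper": -1},
    {"rx": 0,"ry": 0,"rz": 0,"x": 0,"y": 0.7,"z": 0,"gripper": -1},
    {"rx": 0,"ry": 0,"rz": 0,"x": 0,"y": 0.9,"z": 0,"gripper": -1},
    {"rx": 0,"ry": 0,"rz": 0,"x": 0,"y": 1.1,"z": 0,"gripper": -1},
    {"rx": 0,"ry": 0,"rz": 0,"x": 0,"y": 1.2,"z": 0,"gripper": -1}
  ]
}}

```text
clock: 8.27
position: [0.4914, -0.0353, 0.0647]
tool_rot: [-1.571, 0.0, 1.648]
force: [-0.6, 0.5, 1.9]
grip_width: -0.0
```

Emit:
{"api": "arm_command", "payload": {
  "moves": [
    {"rx": 0,"ry": 0,"rz": 0,"x": 0,"y": 0.1,"z": 0,"gripper": -1},
    {"rx": 0,"ry": 0,"rz": 0,"x": 0,"y": 0.2,"z": 0,"gripper": -1},
    {"rx": 0,"ry": 0,"rz": 0,"x": 0,"y": 0.25,"z": 0,"gripper": -1},
    {"rx": 0,"ry": 0,"rz": 0,"x": 0,"y": 0.3,"z": 0,"gripper": -1}
  ]
}}

```text
clock: 8.6
position: [0.4914, -0.0352, 0.0616]
tool_rot: [-1.571, 0.0, 1.648]
force: [0.8, -0.1, 3.3]
grip_width: -0.0001
```

Emit:
{"api": "arm_command", "payload": {
  "moves": [
    {"rx": 0,"ry": 0,"rz": 0,"x": 0,"y": 0.05,"z": 0,"gripper": -1},
    {"rx": 0,"ry": 0,"rz": 0,"x": 0,"y": 0.1,"z": 0,"gripper": -1},
    {"rx": 0,"ry": 0,"rz": 0,"x": 0,"y": 0.15,"z": 0,"gripper": -1},
    {"rx": 0,"ry": 0,"rz": 0,"x": 0,"y": 0.17,"z": 0,"gripper": -1},
    {"rx": 0,"ry": 0,"rz": 0,"x": 0,"y": 0.17,"z": 0,"gripper": -1}
  ]
}}

```text
clock: 9.02
position: [0.4913, -0.0352, 0.06]
tool_rot: [-1.571, 0.0, 1.648]
force: [-0.2, 0.1, 8.3]
grip_width: -0.0002
```

Emit:
{"api": "arm_command", "payload": {
  "moves": [
    {"rx": 0,"ry": 0,"rz": 0,"x": 0,"y": -0.3,"z": 0,"gripper": -1},
    {"rx": 0,"ry": 0,"rz": 0,"x": 0,"y": -1,"z": 0,"gripper": -1},
    {"rx": 0,"ry": 0,"rz": 0,"x": 0,"y": -4,"z": 0,"gripper": -1},
    {"rx": 0,"ry": 0,"rz": 0,"x": 0,"y": -8,"z": 0,"gripper": -1},
    {"rx": 0,"ry": 0,"rz": 0,"x": 0,"y": -12,"z": 0,"gripper": -1}
  ]
}}

```text
clock: 9.43
position: [0.4899, -0.0354, 0.1811]
tool_rot: [-1.568, -0.0, 1.648]
force: [0.5, -0.0, 1.2]
grip_width: -0.0002
```

Emit:
{"api": "arm_command", "payload": {
  "moves": [
    {"rx": 0,"ry": 0,"rz": 0,"x": 0,"y": -3,"z": 0,"gripper": -1},
    {"rx": 0,"ry": 0,"rz": 0,"x": 0,"y": -3,"z": 0,"gripper": -1},
    {"rx": 0,"ry": 0,"rz": 0,"x": 0,"y": -3,"z": 0,"gripper": -1}
  ]
}}

```text
clock: 9.68
position: [0.4915, -0.0352, 0.2116]
tool_rot: [-1.574, -0.0, 1.648]
force: [-0.1, -0.8, -1.1]
grip_width: -0.0002
```

Run:
```python
from h import *
s=bot.observe(); im,d=bot.grab_frame('wrist'); save('w5.png',im); C=cloud('wrist',d,ext('wrist',s))
E=ext('wrist',s)
o=np.array([.595,-.0835]);ex=np.array([.997,.077]);ey=np.array([-.077,.997])
def sc(x,y,z): return np.r_[o+x*ex+y*ey,z]
print(s['position'],s['force'])
for p in [sc(-.1,.056,.065),sc(-.1,0,.065),sc(-.1,-.056,.065),sc(-.125,.01,.055),sc(-.01,-.07,.104)]:
    u,v=proj('wrist',p,E).round().astype(int)
    print(u,v,C[v,u].round(4) if 0<=v<384 and 0<=u<512 else None)
for n in ['top','scene']:
    im,d=bot.grab_frame(n); C=cloud(n,d,ext(n)); d0=np.load(n+'0.npz')['d']; save(n+'6.png',im)
    for q in [(-.01,-.07),(.03,-.07),(.06,-.07),(.10,-.05)]:
        u,v=proj(n,sc(*q,.104),ext(n)).round().astype(int); print(n,q,C[v,u].round(4))
    for y in (.056,0,-.056):
        u,v=proj(n,sc(-.1,y,.065),ext(n)).round().astype(int); print(n,y,C[v,u].round(4))
```

```text
[ 0.49148765 -0.03524695  0.21160945] [-0.07429391 -0.848925   -1.05384667]
252 172 [ 0.4916 -0.0356  0.0642]
189 172 [ 0.4958 -0.0912  0.0644]
125 172 [ 0.4998 -0.1471  0.0655]
200 141 [ 0.4693 -0.0835  0.0551]
106 285 [ 0.591  -0.1542  0.1034]
top (-0.01, -0.07) [ 0.4459 -0.0505  0.6468]
top (0.03, -0.07) [ 0.4733 -0.0543  0.6198]
top (0.06, -0.07) [ 0.4998 -0.0596  0.5874]
top (0.1, -0.05) [ 0.5244 -0.0488  0.5757]
top 0.056 [0.3913 0.009  0.6639]
top 0 [ 0.3887 -0.0119  0.694 ]
top -0.056 [ 0.3888 -0.0339  0.7008]
scene (-0.01, -0.07) [ 0.5905 -0.1556  0.1045]
scene (0.03, -0.07) [ 0.6297 -0.1492  0.103 ]
scene (0.06, -0.07) [ 0.659  -0.1478  0.1028]
scene (0.1, -0.05) [ 0.6994 -0.1271  0.1047]
scene 0.056 [ 0.4916 -0.035   0.0642]
scene 0 [ 0.4945 -0.0905  0.0648]
scene -0.056 [ 0.4996 -0.148   0.0656]
```

View pics/scene6.png

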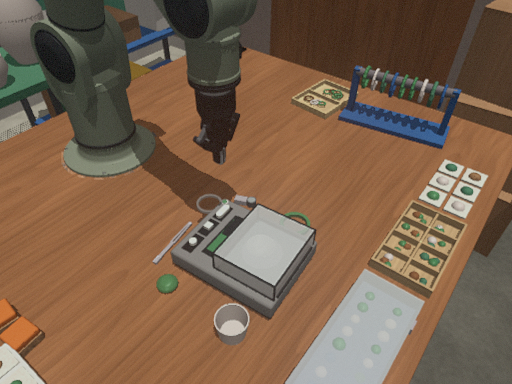

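View pics/w5.png

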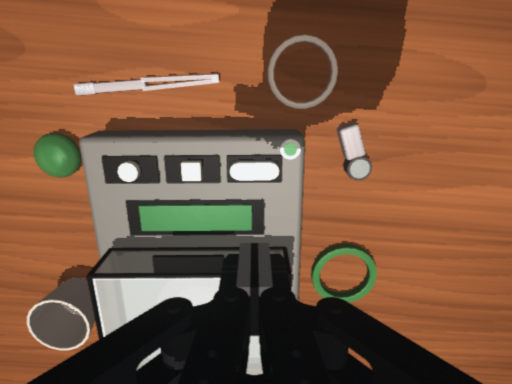

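The cover is shut and level, all three keys are up at about 65 mm, and nothing else has moved. Handing in.

```bash
python3 -c "
from workcell import bot
print(bot.job_done())"
```

```text
the job is handed in; nothing more can be done
None
```

I pushed the draught cover shut with closed fingertips. Then I pressed the zero key (the leftmost, at scale y = +56 mm) down once, let go and lifted clear. The job was handed in at about 10 s on the robot's clock.

- **Cover:** pushing it down took 1 to 2 N, and at the stop the force rose to about 10 N with the fingertips at z = 0.104 m. Afterwards the depth image read the cover top level at 0.103–0.105 m, which matches fully shut.
- **Zero key:** the fingertips reached z = 0.060 m (5 mm of travel) with 8.3 N, above the 4 N that holds it fully down. After release its top read 0.064 m, against a nominal 0.065 m and a calibration good to about 2 mm.
- **Small keys:** both read 0.064–0.066 m at the end. The fingertips never went near them.
- **Other objects:** the bangles, loupe, cup, pebble and tweezers look unmoved in the last scene view.

Two checks fell short. The final top view was blocked by the arm, so the last checks rest on the scene and wrist cameras. I did not measure the dish under the clear cover separately.

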